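# Set up the sieve shaker for the next sample

## Task

Get the sieve shaker ready for the yellow-capped sample: build the sieve nest on the shaker's round seat with the receiver pan at the bottom, the fine sieve in it, the coarse sieve on top of the fine one and the cover last, each squarely home in the one below. Stand the yellow-capped jar upright on the worktop close beside the shaker, about level with the middle of its side, in the gap between the shaker and the scale. Leave the red-capped jar and the steel beaker where they are.

Things in the scene. Friction and masses are not known exactly. Their poses are not given: they have to be found in the camera images.
- receiver_pan: Receiver pan: plain stainless steel round pan, closed smooth grey steel floor, outside diameter 66 mm, height 32 mm, wall 2 mm, inside diameter 62 mm. Loose, about 0.1 kg. Origin: centre of its underside; z up. Grip it across the outside.
- fine_sieve: Fine sieve: stainless steel round frame closed by copper-brown fine cloth. Outside diameter 66 mm, height 35 mm: lowest 9 mm a skirt tapering from 58 to 48 mm at its foot, above it the frame, 62 mm inside. The skirt centres itself in the rim below (2 mm play) till the shoulder rests on it. Loose, 0.09 kg. Origin: centre of the skirt's underside, z up; home in the pan it is 23 mm above the pan's.
- coarse_sieve: Coarse sieve: yellow brass round frame with a wide open grid of dark wires, 7.5 mm apart, that one sees through. Same shape and size as the fine sieve: outside 66 mm, height 35 mm, skirt 9 mm high. Loose, 0.09 kg. Origin: centre of the skirt's underside, z up; home in the fine sieve's rim it is 26 mm above that sieve's.
- cover: Cover: steel disc, 66 mm in diameter, with a black round knob (21 mm across) in its middle. Skirt below: 8 mm high, tapering from 57 to 48 mm at its foot. Disc from 8 to 13 mm, knob from 13 to 35 mm above the origin. Loose, 0.08 kg; grip the knob. Origin: centre of the skirt's underside, z up; home on the coarse sieve it is 27 mm above that sieve's.
- yellow_jar: Sample jar with a yellow cap and yellow band, round, 52 mm in diameter (cap 44 mm), 76 mm high, cap fixed. Loose, about 0.11 kg. Origin: centre of its underside; z up.
- shaker: Sieve shaker, fixed to the worktop: white box 122 mm deep (its x) by 100 mm wide (its y), 34 mm high, with a round aluminium seat plate with a low collar on top, and a black control strip with grey knob and green switch at its front. Origin: centre of its underside; x to its back, away from the controls; y to its left side, which is the side towards the scale; z up.
- shaker_seat (a point): Centre of the shaker's round seat, on the seat's floor, 46 mm above the worktop and 12 mm behind the shaker's centre (its +x). The seat's collar is 6 mm high, inside diameter 74 mm, outside 83 mm; the receiver pan stands inside it. Axes as the shaker's.
- bench_scale: The white bench scale with round pan and keypad, fixed, 230 mm deep by 180 mm wide, under 60 mm high, to the left of the shaker. Origin: centre of its underside; x to its back, y to its left. Its side towards the shaker is 90 mm from the origin (-y).
- red_jar: Sample jar with a red cap, 52 mm in diameter, 76 mm high; not part of the job, to be left alone. Origin: centre of its underside.
- beaker: Empty steel beaker, 68 mm in diameter, 74 mm high; not part of the job, to be left alone. Origin: centre of its underside.
Not all that is in view belongs to the job. What is shaped like the coarse_sieve but green or purple is not meant. What is shaped like the receiver_pan but blue is not meant.

How it is judged (in metres and radians):
At the end, for the whole second after the job is handed in: Pan in the collar, fine sieve in it, coarse on fine, cover on top: each within 6 mm of the axis below, seated within 3 mm, level within 4 deg. Yellow jar upright on the worktop on the shaker's scale side, centre 76-150 mm from its centre line, within 50 mm of mid-side; all at rest (horizontal distance between receiver_pan and shaker_seat below 0.006 m and z of receiver_pan in the frame of shaker_seat between -0.003 and 0.003 m and angle between each of receiver_pan, fine_sieve, coarse_sieve, cover's own z axis and vertical below 0.07 rad and horizontal distance between fine_sieve and receiver_pan below 0.006 m and z of fine_sieve in the frame of receiver_pan between 0.02 and 0.026 m and horizontal distance between coarse_sieve and fine_sieve below 0.006 m and z of coarse_sieve in the frame of fine_sieve between 0.023 and 0.029 m and horizontal distance between cover and coarse_sieve below 0.006 m and z of cover in the frame of coarse_sieve between 0.024 and 0.03 m and y of yellow_jar in the frame of shaker between 0.076 and 0.15 m and x of yellow_jar in the frame of shaker between -0.05 and 0.05 m and angle between yellow_jar's own z axis and vertical below 0.08 rad and height (world z) of yellow_jar below 0.008 m and linear speed of each of receiver_pan, fine_sieve, coarse_sieve, cover, yellow_jar below 0.02 m/s); the robot touches nothing.
It fails at once if the red-capped jar is shifted by more than 3 cm or tipped over (distance of red_jar from where it was at the start of the episode above 0.03 m or angle between red_jar's own z axis and vertical above 0.35 rad).
It fails at once if the steel beaker is shifted by more than 3 cm or tipped over (distance of beaker from where it was at the start of the episode above 0.03 m or angle between beaker's own z axis and vertical above 0.35 rad).
It also fails if it takes over 125 s, if anything falls off the work surface, if the arm or the gripper's body presses on something with over 40 N, if the wrist force passes 120 N, or if a joint passes its speed limit or range.

## Robot

A 7-joint arm with a two-finger parallel gripper is mounted at the origin on a cart in front of the work surface, level with it; the furniture and walls round the work are solid. World frame = base frame: x ahead of the robot, y to its left, z up, the work surface at z = 0. Lengths are in mm, angles in rad, forces in N, time in s.
With the tool pointing down it reaches from about 425 to 975 mm from the base axis. Payload 16.7 kg.
Tool frame: the origin (TCP) lies midway between the tips of the shut fingers; the grasp point (between the pads) lies 19 mm behind it (r.tcp_to_grasp is the z of the grasp point in the tool frame, in mm); z points along the fingers, y is the direction in which the jaws open and shut (so a half turn about z gives the same grasp; the last joint's range is limited). The gripper opens to 85 mm and grips with 20 to 120 N. Pads are 22 mm wide; open, the fingers measure 114 mm over their backs; the gripper's body (76 mm by 85 mm) begins 54 mm behind the grasp point. The pads swing forward as they close: fully open they stand 13 mm farther back than shut.
Start: joints at [1.002, 0.426, 0.074, 1.606, -0.034, 1.111, -0.067], TCP at [275.081, -616.366, 231.302] pointing down, gripper open.
Joint ranges: [-2.85, 2.85], [-0.5, 2.14], [-1.23, 1.37], [0.21, 2.46], [-1.02, 4.16], [0.16, 2.05], [-2.73, 2.73]. Speed limits (rad/s): [1.89, 1.89, 2.39, 2.39, 3.01, 3.01, 3.01].

## Interface

Orientations are given as a unit quaternion [w, x, y, z].
In Python, from bench import r, solver, state, viewer gives the robot as it stands. Calls block until the motion is done:
- r.movep(position, orientation): joint-space move of the TCP to a pose.
- r.move_l(position, vel=150, attitude=None): straight line of the TCP; attitude=None keeps the orientation; vel is the mean speed in mm/s.
- r.movej(angles): joint-space move.
- r.grip(opening, f_grip=None): finger opening in mm; f_grip is the grip in N (None keeps the last); returns when the fingers have stopped.
- r.pause(seconds).
- solver.ik(position, orientation): joint angles nearest the present ones, or None.
- state(): the state.
- viewer.read_camera(name): name is "scene" or "top" or "wrist"; returns a dict with "pixels" (420x560x3 uint8, red, green, blue), "camera_matrix" (3x3 intrinsics, pixels), "eye" and "rotation" of the camera in the world; the wrist camera has in their place "tool_from_camera" (4x4, takes a point from camera to tool coordinates, whose origin is the TCP and whose axes are the flange's). Camera axes: x right, y down, z forward; pixel columns grow to the right and rows downward; lengths in mm; the calibration is good to about 2 mm. A picture is of the moment at which its call begins: read the wrist's pose just before it. There is no depth.
A pose or a line that the arm cannot do raises r.MotionError and nothing moves.
- r.job_done(): hands the job in, once; it reports no verdict.
The state is a dict: "clock": time; "qpos": joint angles; "joint_velocities": joint speeds; "joint_efforts": joint torques, N m; "tool_pos": TCP position; "ee_rot": TCP orientation; "ft_force": force on the tool from outside, world axes, zero at the start; "ft_torque": the same for the moment, N m; "grip_width": finger opening in mm.
Only numpy, scipy, OpenCV 4.12 (cv2) and the standard library are available. Lean on these libraries where they do the work, as an engineer would, in place of code of your own. Each camera call takes 0.05 s, during which the arm holds its last target.

## Working session

There is one attempt and no reset: what is moved stays moved. The work goes in short steps, each a Python script; the robot and the scene stay as the last script left them, time stands still between calls to the robot, and variables do not carry over. Pictures are saved under pics/ and viewed, and the job is handed in when it is done.

```bash
ls; mkdir -p pics; python3 - <<'E'
from bench import r, solver, state, viewer
import cv2
print(state())
print(r.tcp_to_grasp)
for n in ["scene","top","wrist"]:
    c=viewer.read_camera(n); cv2.imwrite(f"pics/{n}0.png",c["pixels"][:,:,::-1])
    print(n,{k:v for k,v in c.items() if k!="pixels"})
E
```

```text
pics
{'clock': 0.0, 'qpos': array([ 1.00147328,  0.42672927,  0.07385167,  1.60660058, -0.03412971,
        1.11080273, -0.06710559]), 'joint_velocities': array([ 0.00081891,  0.00101045,  0.00112504, -0.00127704,  0.00025848,
       -0.00080527, -0.00098085]), 'joint_efforts': array([-2.28577643e-03, -9.49808693e+01,  3.76000911e+00, -4.63526380e+01,
        1.92379730e-02,  9.92569694e-03,  2.62246664e-05]), 'tool_pos': array([ 274.94541113, -616.02151369,  230.61527139]), 'ee_rot': array([-6.18244277e-04,  9.78054465e-01,  2.08348394e-01, -1.66590312e-04]), 'ft_force': array([ 0.16393723, -0.96370154,  0.68861681]), 'ft_torque': array([-0.04740348, -0.00131289,  0.02767126]), 'grip_width': 85.68511554588368}
-18.700000000000003
scene {'camera_matrix': array([[511.13666937,   0.        , 285.92805728],
       [  0.        , 511.13666937, 216.00969224],
       [  0.        ,   0.        ,   1.        ]]), 'eye': array([ -206.2969669 , -1225.77170243,   793.44306875]), 'rotation': array([-0.4846645 ,  0.82806391, -0.23743241,  0.15177721])}
top {'camera_matrix': array([[395.29710482,   0.        , 277.21573877],
       [  0.        , 395.29710482, 217.29195625],
       [  0.        ,   0.        ,   1.        ]]), 'eye': array([ 433.23868296, -146.07842119, 1165.32496052]), 'rotation': array([-0.01191587,  0.71559019, -0.69813136,  0.02003234])}
wrist {'camera_matrix': array([[357.71106415,   0.        , 278.47489301],
       [  0.        , 357.71106415, 208.30143068],
       [  0.        ,   0.        ,   1.        ]]), 'tool_from_camera': array([[-8.02202474e-04, -9.51735821e-01, -3.06917388e-01,
         7.80952027e+01],
       [ 9.99999330e-01, -5.07251875e-04, -1.04077569e-03,
        -4.92006902e-03],
       [ 8.34859087e-04, -3.06918017e-01,  9.51735590e-01,
        -1.42825908e+02],
       [ 0.00000000e+00,  0.00000000e+00,  0.00000000e+00,
         1.00000000e+00]])}
```

View pics/scene0.png

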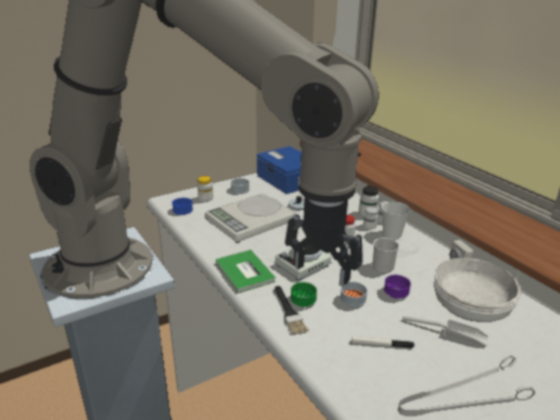

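View pics/top0.png

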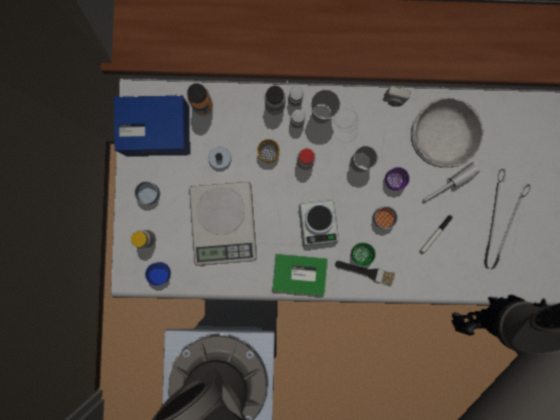

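View pics/wrist0.png

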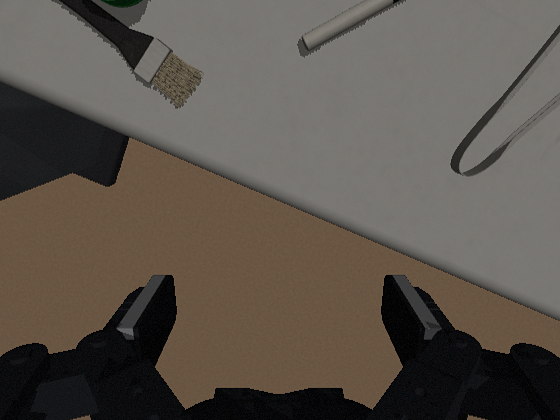

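The top view shows the yellow jar at (141,239), receiver pan candidate (147,194), cover (219,158), brass sieve (268,152), red jar (306,158), beaker (364,160), copper sieve (385,218) and shaker (319,222). I'll zoom in to get accurate positions.

```bash
python3 - <<'E'
import cv2
im=cv2.imread("pics/top0.png")
a=im[130:290,125:265]; b=im[130:270,255:415]
cv2.imwrite("pics/za.png",cv2.resize(a,None,fx=3.7,fy=3.7,interpolation=cv2.INTER_CUBIC))
cv2.imwrite("pics/zb.png",cv2.resize(b,None,fx=4,fy=4,interpolation=cv2.INTER_CUBIC))
E
```

```text
(no output)
```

View pics/za.png

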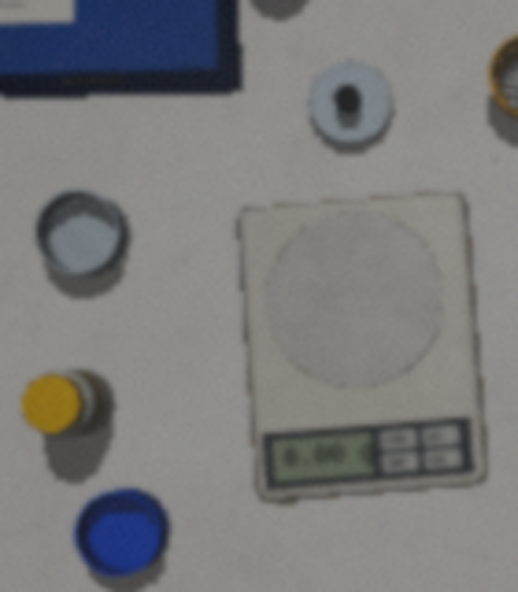

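View pics/zb.png

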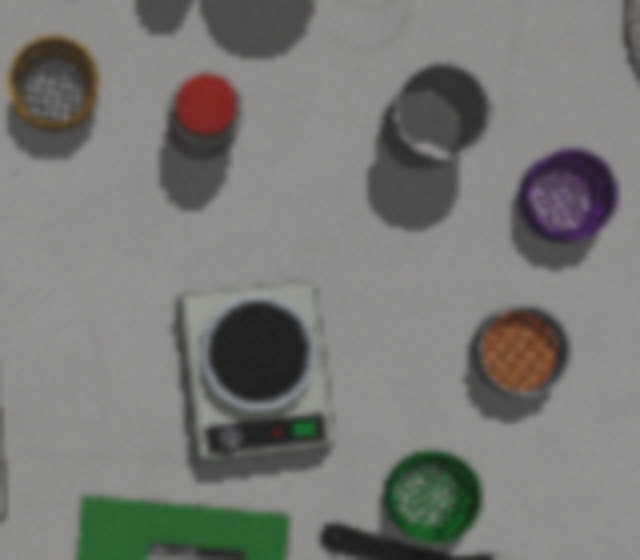

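```bash
cat > h.py <<'E'
import numpy as np, cv2
from scipy.spatial.transform import Rotation as R
from bench import r, solver, state, viewer
def rot(q): return R.from_quat([q[1],q[2],q[3],q[0]])
def quat(a):  # tool down, jaw y axis at world angle a
    y=np.array([np.cos(a),np.sin(a),0]); z=np.array([0,0,-1.]); x=np.cross(y,z)
    q=R.from_matrix(np.stack([x,y,z],1)).as_quat(); return [q[3],q[0],q[1],q[2]]
def bp(c,u,v,z,st=None):
    K=c["camera_matrix"]; d=np.linalg.solve(K,[u,v,1.])
    if "eye" in c: e=np.array(c["eye"]); d=rot(c["rotation"]).apply(d)
    else:
        T=c["tool_from_camera"]; Rt=rot(st["ee_rot"]); e=Rt.apply(T[:3,3])+st["tool_pos"]; d=Rt.apply(T[:3,:3]@d)
    return e+d*(z-e[2])/d[2]
def proj(c,P,st=None):
    P=np.atleast_2d(P)
    if "eye" in c: p=rot(c["rotation"]).inv().apply(P-c["eye"])
    else:
        T=c["tool_from_camera"]; p=rot(st["ee_rot"]).inv().apply(P-st["tool_pos"]); p=(p-T[:3,3])@T[:3,:3]
    q=p@c["camera_matrix"].T; return q[:,:2]/q[:,2:]
E
python3 - <<'E'
from h import *
c=viewer.read_camera("top")
A=lambda u,v:(125+(u+.5)/3.7-.5,130+(v+.5)/3.7-.5)
B=lambda u,v:(255+(u+.5)/4-.5,130+(v+.5)/4-.5)
for n,p,z in [("pan",A(83,236),32),("cover",A(350,103),13),("yjar",A(53,403),76),("coarse",B(54,83),35),("red",B(207,105),76),("beaker",B(440,112),74),("fine",B(520,351),35),("purple",B(569,196),35),("green",B(433,498),35),("blue",A(122,533),32),("seat",B(257,355),52),
 ("shTL",B(180,295),34),("shTR",B(318,283),34),("shBR",B(330,450),34),("shBL",B(195,462),34),("scTL",A(242,208),50),("scTR",A(465,193),50),("scBR",A(483,478),50),("scBL",A(262,495),50)]:
    P=bp(c,*p,z); print(n,P.round(1),round(float(np.hypot(*P[:2]))))
E
```

```text
pan [543.8 216.2  32. ] 585
cover [656.8  15.7  13. ] 657
yjar [414.9 219.4  76. ] 469
coarse [ 677.  -127.5   35. ] 689
red [ 655.6 -234.9   76. ] 696
beaker [ 655.4 -397.8   74. ] 767
fine [ 492.  -466.8   35. ] 678
purple [ 604.8 -500.9   35. ] 785
green [ 385.3 -405.8   35. ] 560
blue [315.8 177.4  32. ] 362
seat [ 483.6 -275.9   52. ] 557
shTL [ 526.2 -221.8   34. ] 571
shTR [ 537.3 -320.9   34. ] 626
shBR [ 417.7 -331.6   34. ] 533
shBL [ 406.8 -235.1   34. ] 470
scTL [566.6  90.3  50. ] 574
scTR [582.6 -79.6  50. ] 588
scBR [365.5 -99.2  50. ] 379
scBL [348.7  67.7  50. ] 355
```

```bash
python3 - <<'E'
from h import *
q0=np.array(state()["qpos"])
P={"pan":(544,216),"cover":(657,16),"yjar":(415,219),"coarse":(677,-127),"fine":(492,-467),"seat":(484,-276),"jplace":(462,-178)}
for n,p in P.items():
    out=[]
    for a in np.arange(-180,180,30):
        a2=np.deg2rad(a)+0.1
        res=[solver.ik([p[0],p[1],z],quat(a2)) for z in (20,280)]
        out.append((int(a),)+tuple('-' if x is None else round(float(np.abs(np.array(x)-q0).max()),1) for x in res))
    print(n,out)
E
```

```text
pan [(-180, 2.1, 2.5), (-150, 2.2, 2.5), (-120, 2.7, 2.6), (-90, 2.2, 2.1), (-60, 1.8, 1.6), (-30, 1.4, 1.1), (0, 0.9, 1.0), (30, 1.0, 1.0), (60, 1.0, 1.0), (90, 0.9, 1.0), (120, 1.1, 1.5), (150, 1.6, 2.0)]
cover [(-180, 2.3, 2.6), (-150, 2.5, 2.6), (-120, 2.1, 2.1), (-90, 1.6, 1.6), (-60, 1.2, 1.1), (-30, 0.8, 0.8), (0, 0.7, 0.7), (30, 0.7, 0.7), (60, 0.8, 0.9), (90, 1.2, 1.4), (120, 1.5, 1.8), (150, 2.0, 2.3)]
yjar [(-180, 2.0, 2.6), (-150, 2.3, '-'), (-120, 2.1, 2.7), (-90, 2.5, 2.1), (-60, 2.0, 1.6), (-30, 1.6, 1.1), (0, 1.2, 1.2), (30, 1.1, 1.2), (60, 1.2, 1.2), (90, 1.2, 1.2), (120, 1.0, 1.5), (150, 1.4, 2.0)]
coarse [(-180, 2.1, 2.3), (-150, 2.3, 2.3), (-120, 1.8, 1.9), (-90, 1.4, 1.4), (-60, 0.9, 0.8), (-30, 0.7, 0.7), (0, 0.6, 0.6), (30, 0.6, 0.6), (60, 0.9, 1.1), (90, 1.4, 1.6), (120, 1.7, 2.0), (150, 2.2, 2.5)]
fine [(-180, 2.0, 2.2), (-150, 1.6, 1.7), (-120, 1.1, 1.2), (-90, 0.7, 0.7), (-60, 0.4, 0.3), (-30, 0.4, 0.3), (0, 0.7, 0.7), (30, 1.1, 1.2), (60, 1.6, 1.7), (90, 2.0, 2.2), (120, 2.3, 2.5), (150, 2.5, 2.7)]
seat [(-180, 2.3, 2.5), (-150, 1.9, 2.0), (-120, 1.5, 1.5), (-90, 1.0, 1.0), (-60, 0.6, 0.5), (-30, 0.5, 0.4), (0, 0.5, 0.5), (30, 0.8, 1.0), (60, 1.3, 1.5), (90, 1.8, 2.0), (120, 2.0, 2.4), (150, 2.2, 2.6)]
jplace [(-180, 2.6, 2.5), (-150, 2.1, 2.2), (-120, 1.7, 1.7), (-90, 1.2, 1.2), (-60, 0.8, 0.7), (-30, 0.5, 0.5), (0, 0.5, 0.5), (30, 0.6, 0.9), (60, 1.1, 1.4), (90, 1.6, 1.9), (120, 1.8, 2.3), (150, 2.3, '-')]
```

```bash
cat >> h.py <<'E'
Q0=quat(0.1)
def look(name):
    st=state(); c=viewer.read_camera("wrist"); cv2.imwrite(f"pics/{name}.png",c["pixels"][:,:,::-1])
    import pickle; pickle.dump((st,c),open(f"pics/{name}.pkl","wb")); return st,c
E
python3 - <<'E'
from h import *
r.movep([484,-276,230],Q0); print(state()["clock"],state()["tool_pos"])
look("w_seat")
r.movep([544,216,190],Q0); print(state()["clock"])
look("w_pan")
E
```

```text
1.6833 [ 483.46164268 -277.51742589  229.899913  ]
3.5417
```

View pics/w_seat.png

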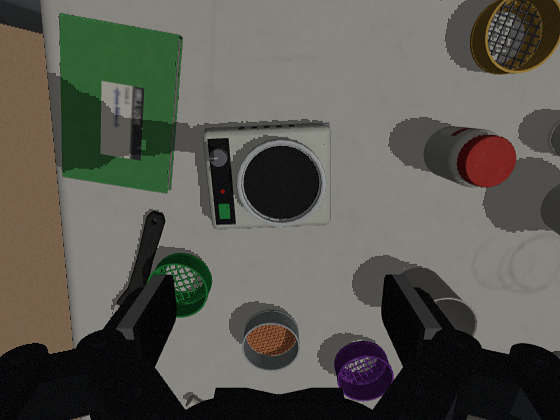

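View pics/w_pan.png

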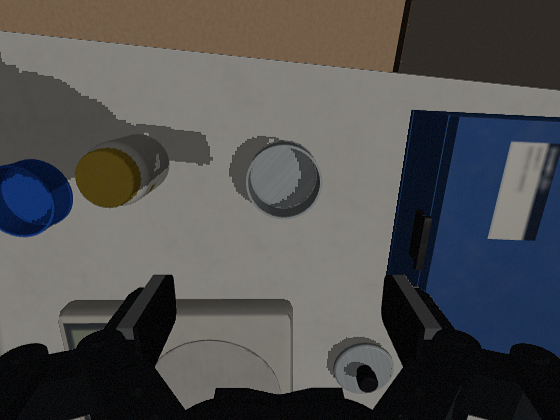

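```bash
cat >> h.py <<'E'
def fitcirc(name,xy,z,radii,span=12,st_c=None,draw=True):
    import pickle
    st,c=st_c or pickle.load(open(f"pics/{name}.pkl","rb"))
    g=cv2.GaussianBlur(cv2.cvtColor(c["pixels"],cv2.COLOR_RGB2GRAY).astype(np.float32),(0,0),1.0)
    gx=cv2.Sobel(g,cv2.CV_32F,1,0);gy=cv2.Sobel(g,cv2.CV_32F,0,1)
    t=np.linspace(0,2*np.pi,120,endpoint=False); C=np.stack([np.cos(t),np.sin(t),0*t],1)
    def score(x,y):
        s=0
        for R_ in radii:
            p=proj(c,C*R_+[x,y,z],st); p2=proj(c,C*(R_+1)+[x,y,z],st); n=p2-p; n/=np.linalg.norm(n,axis=1,keepdims=True)
            m=[p[:,0].astype(np.float32).reshape(1,-1),p[:,1].astype(np.float32).reshape(1,-1)]
            a=cv2.remap(gx,*m,cv2.INTER_LINEAR)[0]*n[:,0]+cv2.remap(gy,*m,cv2.INTER_LINEAR)[0]*n[:,1]
            s+=np.minimum(np.abs(a),120).mean()
        return s
    best=max(((score(xy[0]+i,xy[1]+j),xy[0]+i,xy[1]+j) for i in range(-span,span+1) for j in range(-span,span+1)))
    b=max(((score(best[1]+i,best[2]+j),best[1]+i,best[2]+j) for i in np.arange(-1,1.01,.25) for j in np.arange(-1,1.01,.25)))
    if draw:
        im=c["pixels"][:,:,::-1].copy(); ctr=proj(c,[b[1],b[2],z],st)[0]
        for R_ in radii:
            p=proj(c,C*R_+[b[1],b[2],z],st); cv2.polylines(im,[np.round(p*16).astype(np.int32)],True,(255,0,255),1,cv2.LINE_AA,4)
        x0=int(np.clip(ctr[0]-70,0,420));y0=int(np.clip(ctr[1]-60,0,300))
        cv2.imwrite(f"pics/fit_{name}.png",cv2.resize(im[y0:y0+120,x0:x0+140],None,fx=4,fy=4,interpolation=cv2.INTER_CUBIC))
    return b
E
python3 - <<'E'
from h import *
print(fitcirc("w_seat",(484,-276),52,[41.5,37]))
print(fitcirc("w_pan",(544,216),32,[33,31]))
import pickle
st,c=pickle.load(open("pics/w_seat.pkl","rb"))
for n,u,v in [("front-right",212,227),("front-left",207,130),("back-left",328,124),("back-right",331,224)]: print(n,bp(c,u,v,34,st).round(1))
E
```

```text
(np.float64(171.32929514651977), np.float64(485.75), np.float64(-280.0))
(np.float64(186.70650511212398), np.float64(547.25), np.float64(220.25))
front-right [ 420.6 -334.2   34. ]
front-left [ 412.2 -238.2   34. ]
back-left [ 523.4 -222.1   34. ]
back-right [ 540.  -319.4   34. ]
```

```bash
cd pics; python3 -c "
import cv2,numpy as np
cv2.imwrite('m1.png',cv2.resize(np.hstack([cv2.imread('fit_w_seat.png'),cv2.imread('fit_w_pan.png')]),(800,343)))"
```

```text
(no output)
```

View pics/m1.png

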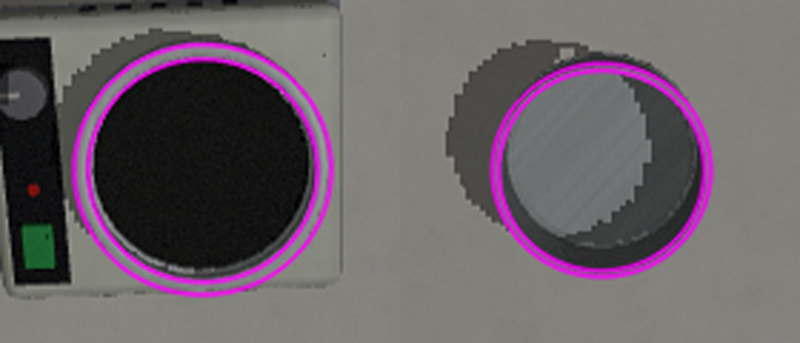

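```bash
python3 - <<'E'
from h import *
r.movep([547,220,90],Q0); r.pause(.2); print(state()["clock"],state()["tool_pos"],state()["ft_force"])
s=look("w_pan2")
print(fitcirc("w_pan2",(547,220),32,[33,31]))
t=viewer.read_camera("top"); print(fitcirc("tp",(544,216),32,[33,31],st_c=(None,t)),fitcirc("tp",(484,-276),52,[41.5,37],st_c=(None,t)))
E
```

```text
4.275 [548.18377675 220.31785461  92.08833451] [0.08054525 0.0693455  0.45216201]
(np.float64(151.15486439780713), np.float64(547.5), np.float64(220.25))
(np.float64(169.85068370083445), np.float64(549.5), np.float64(213.5)) (np.float64(194.30809900248946), np.float64(485.0), np.float64(-277.0))
```

View pics/w_pan2.png

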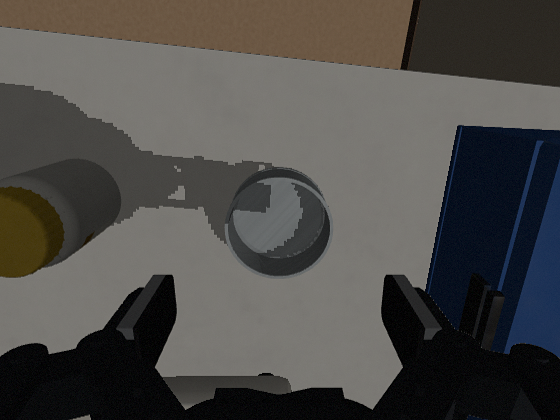

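View pics/fit_w_pan2.png

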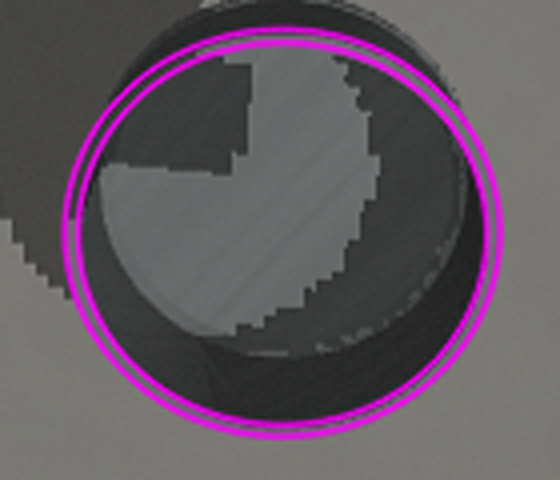

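```bash
cat >> h.py <<'E'
def say(m=""):
    s=state(); print(m,round(s["clock"],1),np.round(s["tool_pos"],1),np.round(s["ft_force"],1),round(s["grip_width"],1))
E
python3 - <<'E'
from h import *
for i in range(3): say()
r.move_l([547.4,220.2,5],vel=120); say("down")
r.grip(50,40); say("grip")
r.move_l([547.4,220.2,60],vel=120); r.pause(.2); say("up")
look("w_panheld")
E
```

```text
4.4 [547.8 220.1  91.5] [-0.6 -0.2  0.5] 85.5
 4.4 [547.8 220.1  91.5] [-0.6 -0.2  0.5] 85.5
 4.4 [547.8 220.1  91.5] [-0.6 -0.2  0.5] 85.5
down 5.2 [547.7 220.5   5.5] [ 0.1  0.8 -0.6] 85.5
grip 5.6 [548.  220.4   6.2] [-2.9 -0.9 10.7] 64.3
up 6.4 [547.  220.   59.2] [ 0.3  0.3 -1. ] 64.5
```

View pics/w_panheld.png

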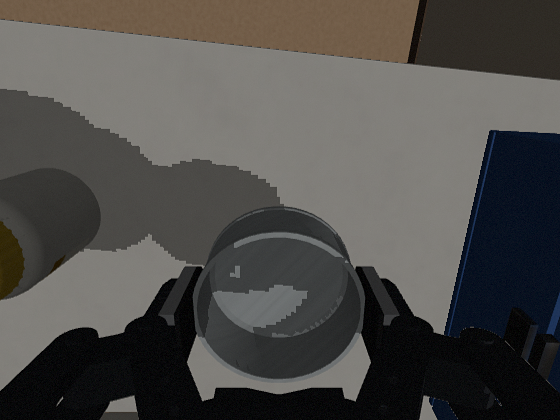

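```bash
python3 - <<'E'
from h import *
for z in (85,87,89): print(z,fitcirc("w_panheld",(547,220),z,[33,31]))
E
```

```text
85 (np.float64(166.71703511130426), np.float64(546.5), np.float64(219.25))
87 (np.float64(114.56578498291118), np.float64(547.0), np.float64(222.25))
89 (np.float64(124.33580725850479), np.float64(546.0), np.float64(223.25))
```

View pics/fit_w_panheld.png

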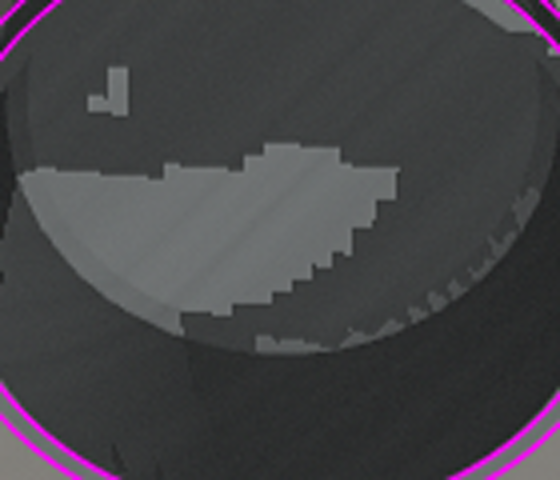

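```bash
python3 - <<'E'
from h import *
r.move_l([547,220,150],vel=250)
r.movep([485.5,-278.5,190],Q0); r.pause(.3); say()
look("w_seat2"); print(fitcirc("w_seat2",(485,-278),52,[41.5,37]), fitcirc("w_seat2",(485,-278),52,[41.5]), fitcirc("w_seat2",(485,-278),52,[37]))
E
```

```text
9.1 [ 485.7 -278.1  190. ] [-0.8 -0.1 -1.2] 64.6
(np.float64(151.99566143594865), np.float64(486.75), np.float64(-278.75)) (np.float64(78.30233855543305), np.float64(478.0), np.float64(-275.75)) (np.float64(92.47796367162324), np.float64(485.5), np.float64(-279.5))
```

View pics/w_seat2.png

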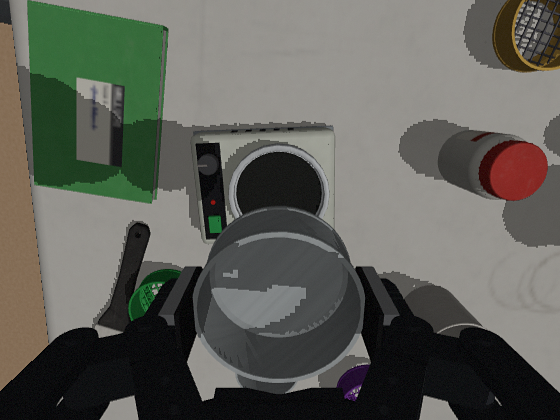

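View pics/fit_w_seat2.png

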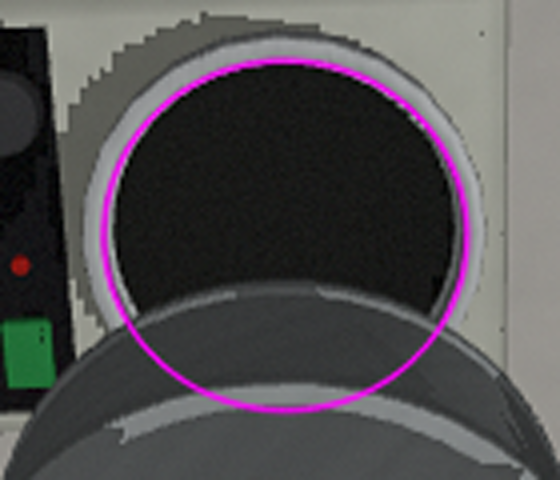

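```bash
python3 - <<'E'
from h import *
X,Y=485.8,-278.3
r.move_l([X,Y,65],vel=150); r.pause(.2); say(); f0=state()["ft_force"][2]
for z in (58,56,54,53,52):
    r.move_l([X,Y,z],vel=30); say(z)
    if state()["ft_force"][2]-f0>8: break
E
```

```text
10.3 [ 486.2 -278.6   65.8] [-0.3 -0.2  0.2] 64.5
58 10.7 [ 485.6 -278.2   57.7] [-0.  -0.2 -1. ] 64.3
56 10.9 [ 485.7 -278.3   55.9] [-0.7 -0.7 -1. ] 64.1
54 11.2 [ 485.7 -278.3   53.9] [-0.6 -1.3 -0.8] 64.6
53 11.4 [ 485.8 -278.3   53. ] [-0.2  0.2 -0.6] 64.4
52 11.7 [ 485.9 -278.4   52.3] [-2.3  0.7  4.8] 64.6
```

```bash
python3 - <<'E'
from h import *
r.grip(85,40); r.move_l([485.8,-278.3,230],vel=250); r.pause(.2);say()
look("w_seat3"); print(fitcirc("w_seat3",(485,-278),78,[33,31]))
r.movep([492,-467,110],Q0); r.pause(.2);say()
look("w_fine"); print(fitcirc("w_fine",(492,-467),35,[33,31]))
E
```

```text
13.1 [ 485.3 -278.   228.6] [ 0.2 -0.1  0.3] 84.8
(np.float64(200.0681685348561), np.float64(484.75), np.float64(-278.0))
 14.2 [ 493.  -466.1  111.5] [-0.4 -0.7  0.1] 85.0
(np.float64(163.4282642961947), np.float64(492.75), np.float64(-473.25))
```

View pics/fit_w_seat3.png

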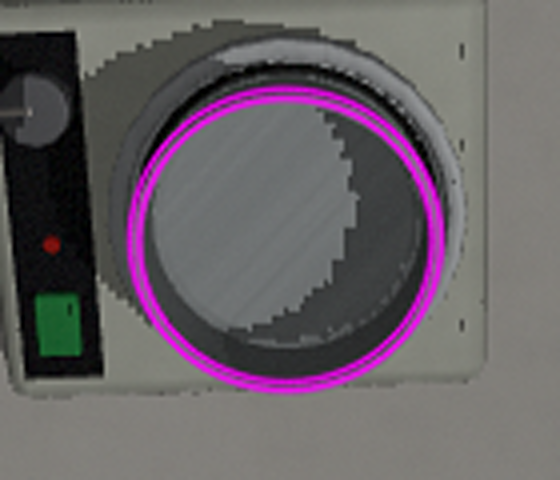

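View pics/fit_w_fine.png

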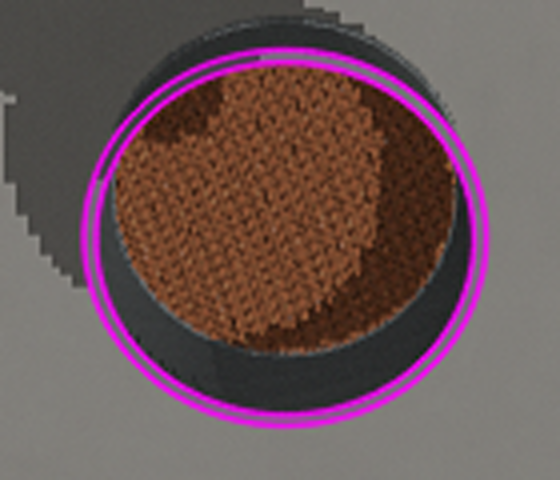

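```bash
cat >> h.py <<'E'
def pick(name,x,y,zg=7,f=40,width=50,ztrav=250,rim=28,radii=(33,31)):
    r.move_l([x,y,zg],vel=150); r.pause(.15); say("down")
    r.grip(width,f); say("grip")
    r.move_l([x,y,90],vel=150); r.pause(.25); say("up")
    st,c=look(name)
    o=[]
    for dz in (-2,-1,0,1,2):
        b=fitcirc(name,st["tool_pos"][:2],st["tool_pos"][2]+rim+dz,list(radii),span=7,draw=False); o.append((b[0],rim+dz,b[1]-st["tool_pos"][0],b[2]-st["tool_pos"][1]))
    for q in o: print("held",np.round(q,2))
    r.move_l([x,y,ztrav],vel=300)
def lower(X,Y,z0,zs,lim=8):
    r.move_l([X,Y,z0],vel=120); r.pause(.25); say("above"); f0=state()["ft_force"][2]
    for z in zs:
        r.move_l([X,Y,z],vel=25); say(z)
        if state()["ft_force"][2]-f0>lim: print("contact"); break
E
python3 - <<'E'
from h import *
pick("w_fineheld",492.75,-473.0)
E
```

```text
down 15.3 [ 493.3 -473.4    8.2] [-0.1  0.3  0.3] 85.0
grip 15.6 [ 493.  -473.3    8. ] [-2.9  0.9  8.4] 63.5
up 16.6 [ 492.4 -472.6   89. ] [ 0.7 -0.2 -1.3] 63.9
held [171.72  26.    -0.5   -0.75]
held [171.09  27.    -0.75  -0.25]
held [156.28  28.    -0.75   0.25]
held [128.37  29.     0.     2.25]
held [135.34  30.    -1.     3.25]
```

View pics/w_fineheld.png

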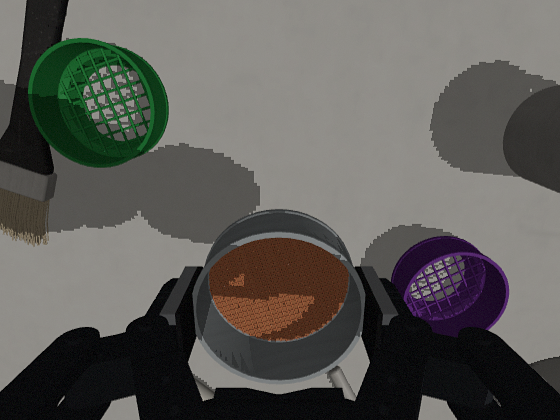

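```bash
python3 - <<'E'
from h import *
r.movep([485.3,-277.6,230],Q0)
lower(485.3,-277.6,95,(86,82,80,79,78,77,76,75,74))
E
```

```text
above 19.6 [ 485.4 -277.7   95.4] [-0.8 -0.6 -1.3] 63.9
86 20.1 [ 485.2 -277.5   85.8] [ 1.   0.  -1.5] 63.6
82 20.4 [ 485.2 -277.5   81.8] [ 0.1  0.2 -0.6] 63.6
80 20.7 [ 485.2 -277.6   79.9] [ 0.6  0.2 -0.9] 64.4
79 20.9 [ 485.3 -277.6   79. ] [-1.4  0.2 -0.6] 63.8
78 21.2 [ 485.3 -277.6   77.9] [ 0.2 -0.  -1. ] 63.6
77 21.4 [ 485.4 -277.6   77. ] [ 0.1 -0.3 -1. ] 63.8
76 21.7 [ 485.4 -277.7   76.8] [-5.9  2.2 16.8] 63.7
contact
```

```bash
python3 - <<'E'
from h import *
r.grip(85,40); r.move_l([485.3,-277.6,230],vel=250); r.pause(.25);say()
look("w_seat4"); print(fitcirc("w_seat4",(485,-278),104,[33,31]))
r.movep([679,-127,130],Q0); r.pause(.25);say()
look("w_coarse"); print(fitcirc("w_coarse",(679,-127),35,[33,31]))
E
cd pics; python3 -c "
import cv2,numpy as np
cv2.imwrite('m2.png',cv2.resize(np.hstack([cv2.imread('fit_w_seat4.png'),cv2.imread('fit_w_coarse.png')]),(800,343)))"
```

```text
23.1 [ 484.9 -277.4  229. ] [-0.1 -0.8  0.8] 84.6
(np.float64(182.36983690124111), np.float64(484.0), np.float64(-277.0))
 24.4 [ 678.8 -128.4  130.8] [-0.3 -0.2  0.4] 84.9
(np.float64(183.7484860180041), np.float64(679.0), np.float64(-129.25))
```

View pics/m2.png

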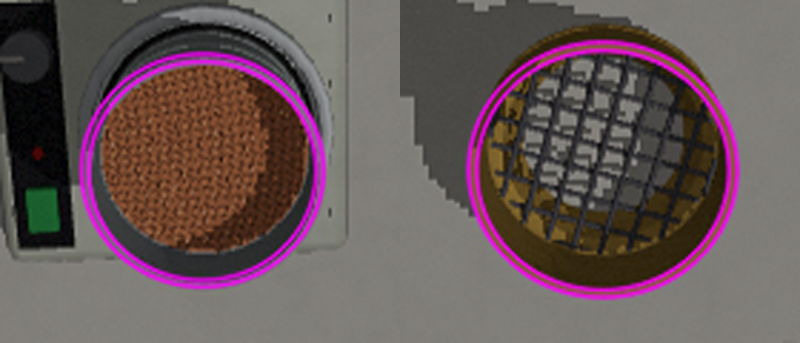

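View pics/w_coarse.png

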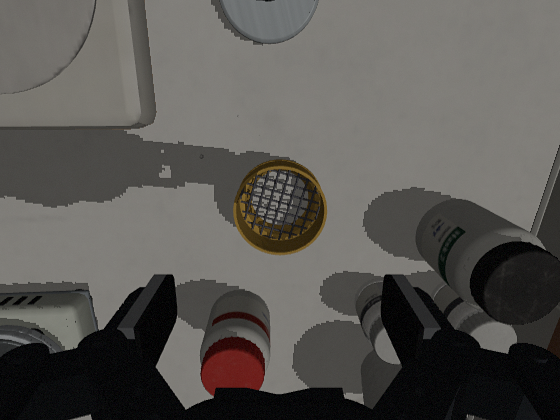

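```bash
python3 - <<'E'
from h import *
pick("w_coarseheld",679,-129)
r.movep([484.7,-276.5,250],Q0); say()
E
```

```text
down 25.6 [ 679.6 -129.2    8.1] [ 0.3 -0.3 -0.4] 84.7
grip 25.9 [ 679.3 -129.1    7.9] [-2.2 -0.4  7.5] 63.6
up 26.9 [ 678.6 -128.9   89. ] [ 0.5 -0.2 -1.4] 63.3
held [152.55  26.    -0.5   -1.  ]
held [159.2  27.   -0.5  -0.5]
held [143.4   28.    -0.5    0.25]
held [113.79  29.    -0.25   2.  ]
held [125.32  30.    -1.     2.75]
 28.6 [ 485.8 -275.6  249.9] [-0.4  0.4 -1.2] 63.5
```

View pics/w_coarseheld.png

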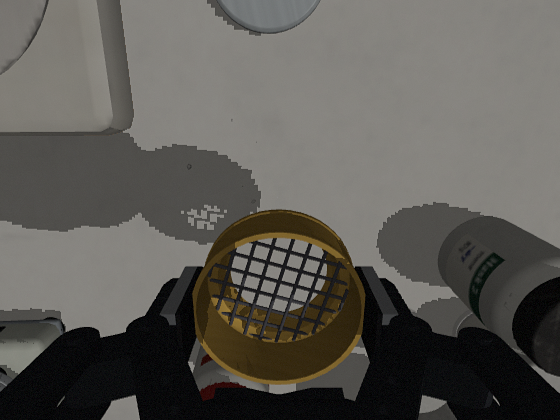

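```bash
python3 - <<'E'
from h import *
X,Y=484.9,-276.8
lower(X,Y,122,(112,108,106,105,104,103,102,101,100))
r.grip(85,40); r.move_l([X,Y,250],vel=250); r.pause(.25);say()
look("w_seat5"); print(fitcirc("w_seat5",(485,-278),130,[33,31]))
r.movep([659,16,130],Q0); r.pause(.25);say()
look("w_cover"); print(fitcirc("w_cover",(659,16),13,[33]),fitcirc("w_cover",(659,16),35,[10.5],draw=False))
E
cd pics; python3 -c "
import cv2,numpy as np
cv2.imwrite('m3.png',cv2.resize(np.hstack([cv2.imread('fit_w_seat5.png'),cv2.imread('fit_w_cover.png')]),(800,343)))"
```

```text
above 30.0 [ 485.1 -277.   122.4] [-0.6 -0.1 -1. ] 63.5
112 30.6 [ 484.9 -276.7  111.9] [ 0.4  0.3 -1.2] 63.5
108 30.9 [ 484.8 -276.8  107.8] [-0.9 -0.1 -0.3] 63.7
106 31.1 [ 484.8 -276.8  105.9] [-0.6 -0.6 -0.8] 63.3
105 31.4 [ 484.9 -276.8  105. ] [-0.5  0.2 -1.6] 63.8
104 31.6 [ 484.9 -276.8  103.9] [ 0.3 -0.3 -1. ] 63.9
103 31.9 [ 484.9 -276.8  102.9] [ 0.1 -0.6 -0.2] 64.1
102 32.1 [ 485.  -276.9  102.7] [-4.8  2.1 14. ] 63.9
contact
 33.5 [ 484.6 -276.6  249.1] [0.2 0.3 0.9] 85.1
(np.float64(200.28798068439028), np.float64(484.25), np.float64(-277.0))
 35.1 [659.1  14.9 130.4] [ 0.1 -0.6 -0.2] 85.1
(np.float64(47.98960927580112), np.float64(653.25), np.float64(16.75)) (np.float64(110.74918890937253), np.float64(657.5), np.float64(15.75))
```

View pics/m3.png

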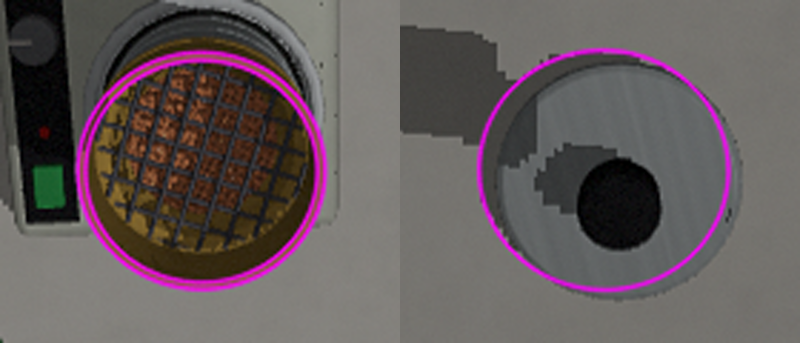

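View pics/w_cover.png

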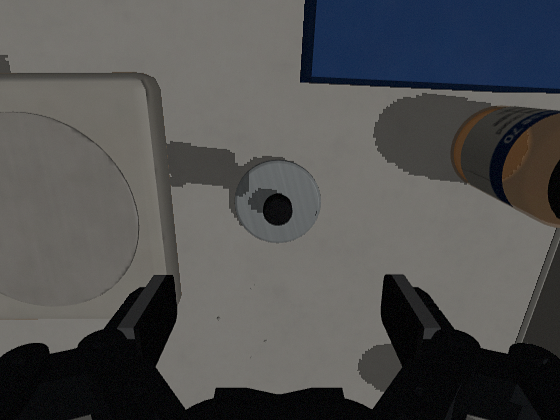

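```bash
python3 - <<'E'
from h import *
import pickle
st,c=pickle.load(open("pics/w_cover.pkl","rb"))
print(bp(c,278.3,202,13,st),bp(c,277.7,208.7,35,st))
print(fitcirc("w_cover",(657.5,15.75),13,[33],span=3),fitcirc("w_cover",(657.5,16),35,[10.5],span=4))
E
```

```text
[658.38153218  14.54672258  13.        ] [657.79875781  16.2604116   35.        ]
(np.float64(46.486399081977346), np.float64(658.0), np.float64(13.75)) (np.float64(110.74918890937253), np.float64(657.5), np.float64(15.75))
```

View pics/fit_w_cover.png

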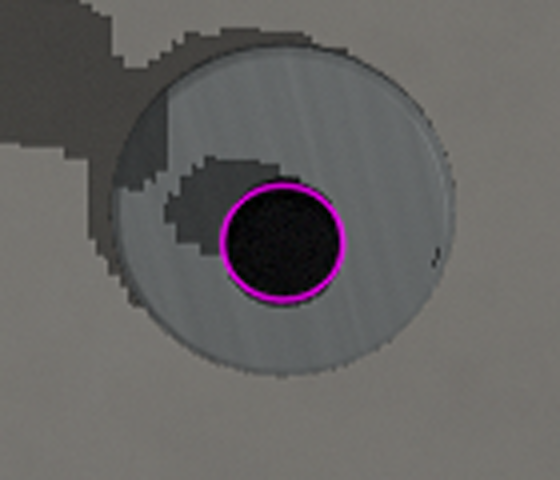

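```bash
python3 - <<'E'
from h import *
r.grip(50,40)
x,y=657.7,15.3
r.move_l([x,y,15.5],vel=120); r.pause(.2); say("down")
r.grip(10,40); say("grip")
r.move_l([x,y,90],vel=120); r.pause(.25); say("up")
st,c=look("w_coverheld")
print(st["tool_pos"], fitcirc("w_coverheld",(x,y),st["tool_pos"][2]-3,[33],span=6))
r.move_l([x,y,280],vel=300)
E
```

```text
down 36.9 [658.1  15.2  16.1] [-0.1  0.4 -0.5] 49.8
grip 37.3 [657.8  15.2  15.9] [-2.4 -1.1  6. ] 19.2
up 38.3 [657.3  15.4  89.3] [ 0.1 -0.4 -0.2] 20.0
[657.3354172   15.36111936  89.2606594 ] (np.float64(63.46953471910063), np.float64(656.7), np.float64(14.55))
```

View pics/w_coverheld.png

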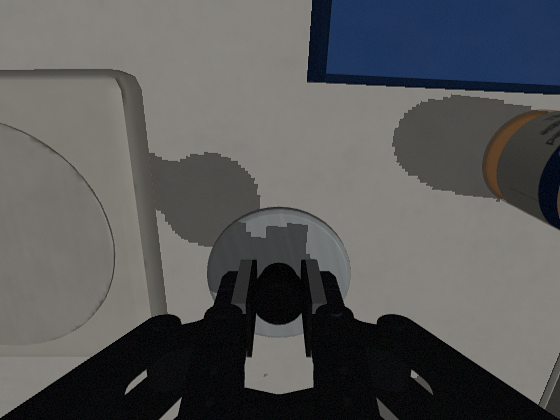

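```bash
python3 - <<'E'
from h import *
X,Y=484.9,-276.4
r.movep([X,Y,260],Q0)
lower(X,Y,158,(148,144,142,141,140,139,138,137,136,135,134,133,132))
r.grip(45,40); r.pause(.1); r.move_l([X,Y,260],vel=250); r.pause(.25);say()
st,c=look("w_seat6"); print(fitcirc("w_seat6",(484,-277),135,[33],span=5),fitcirc("w_seat6",(484,-277),157,[10.5],draw=False,span=5))
s=viewer.read_camera("scene"); cv2.imwrite("pics/s6.png",cv2.resize(s["pixels"][200:320,240:400,::-1],None,fx=5,fy=5,interpolation=cv2.INTER_CUBIC))
E
```

```text
above 41.7 [ 485.1 -276.6  158.5] [-0.  -0.5 -1.3] 19.4
148 42.2 [ 484.9 -276.3  147.9] [ 0.2 -0.4 -0.4] 19.5
144 42.5 [ 484.8 -276.3  143.8] [ 0.5 -0.4 -1.3] 19.1
142 42.8 [ 484.8 -276.4  141.9] [ 0.4 -0.2 -0.9] 19.7
141 43.0 [ 484.9 -276.4  141. ] [ 0.7  0.4 -1.3] 19.2
140 43.3 [ 484.9 -276.4  140. ] [ 0.5 -0.7 -0.6] 19.3
139 43.5 [ 484.9 -276.4  138.9] [-0.9  0.5 -0.6] 19.6
138 43.8 [ 484.9 -276.4  137.9] [ 0.8 -0.2 -1.5] 19.7
137 44.0 [ 485.2 -276.5  137.6] [-2.4  1.  10.1] 19.8
contact
 45.4 [ 484.6 -276.2  259.1] [-0.3 -0.6 -0. ] 45.1
(np.float64(73.47778827550468), np.float64(484.5), np.float64(-278.25)) (np.float64(115.48081856269634), np.float64(484.0), np.float64(-276.0))
```

View pics/fit_w_seat6.png

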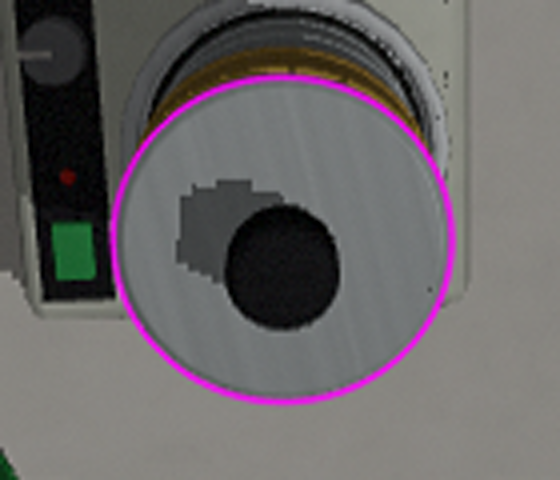

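View pics/s6.png

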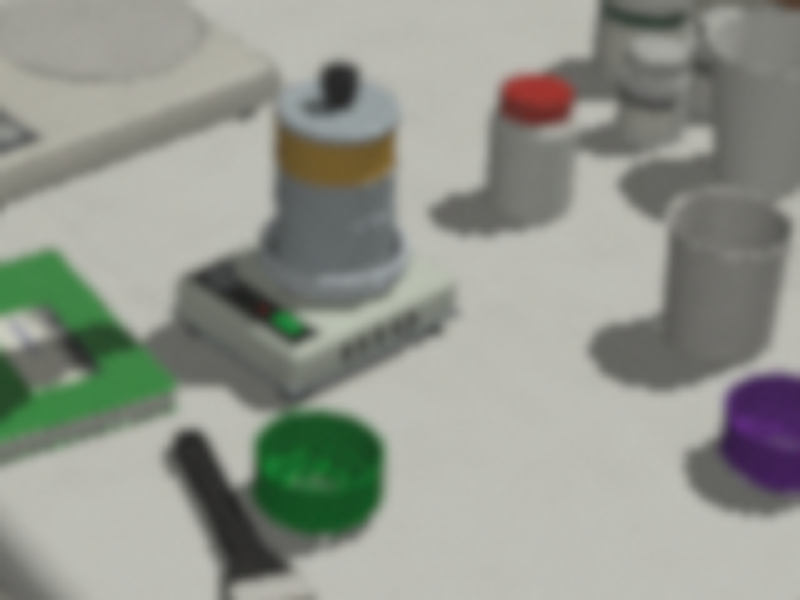

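```bash
python3 - <<'E'
from h import *
r.grip(85,40)
r.movep([415,222,170],Q0); r.pause(.25); say()
look("w_jar"); print(fitcirc("w_jar",(415,222),76,[22]))
E
```

```text
48.1 [415.3 221.6 170. ] [-0.2  0.8 -0.2] 85.1
(np.float64(61.60205502437005), np.float64(414.25), np.float64(219.5))
```

View pics/w_jar.png

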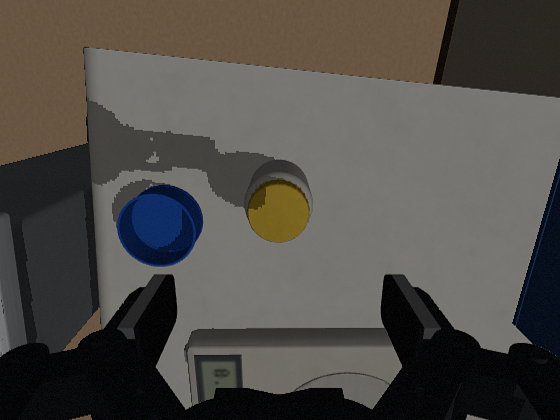

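View pics/fit_w_jar.png

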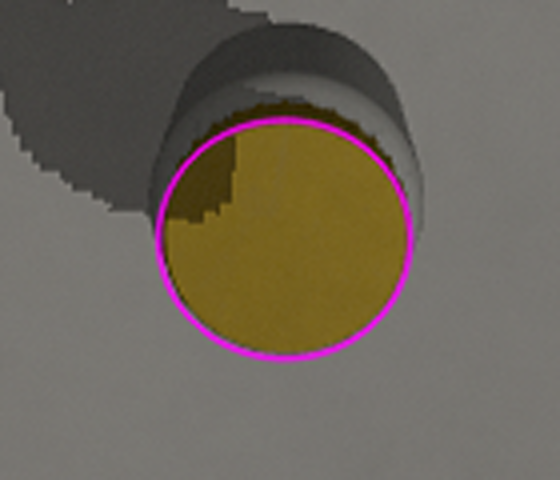

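```bash
python3 - <<'E'
from h import *
x,y=414.4,220
r.move_l([x,y,18],vel=120); r.pause(.2); say("down")
r.grip(35,40); say("grip")
r.move_l([x,y,170],vel=150); r.pause(.1); say("up")
X,Y=462.3,-176.5
r.movep([X,Y,170],Q0); r.pause(.2); say(); look("w_jp")
E
```

```text
down 49.8 [414.7 220.   18.4] [-0.4 -0.4 -0.3] 84.9
grip 50.2 [414.5 220.   18.2] [-2.  -2.5  6.3] 49.8
up 51.4 [414.  219.9 169.3] [-0.5 -0.3 -0.2] 50.4
 53.1 [ 462.6 -175.6  170.1] [-0.   0.5 -1. ] 50.4
```

View pics/w_jp.png

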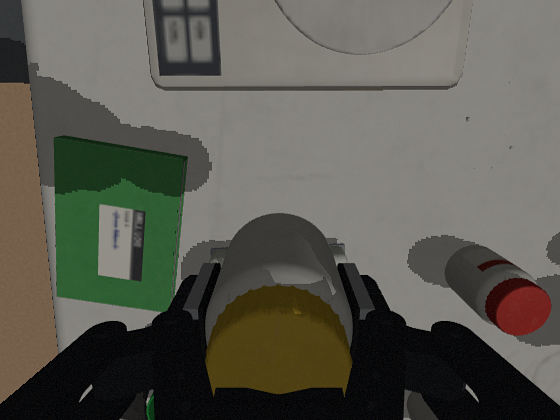

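```bash
python3 - <<'E'
from h import *
X,Y=462.3,-176.5
lower(X,Y,30,(23,21,20,19,18,17,16),lim=6)
r.grip(85,40); r.pause(.1); r.move_l([X,Y,200],vel=250); r.pause(.3);say()
st,c=look("w_end"); b=fitcirc("w_end",(X,Y),76,[22]); print(b)
d=np.array([b[1],b[2]])-[472.6,-279]; a=.1
print("shaker frame x,y",d@[np.cos(a),np.sin(a)],d@[-np.sin(a),np.cos(a)])
r.movep([462,20,330],Q0); r.pause(.5)
for n in ("scene","top"):
    s=viewer.read_camera(n); cv2.imwrite(f"pics/end_{n}.png",s["pixels"][:,:,::-1])
say()
E
python3 -c "
import cv2
a=cv2.imread('pics/end_scene.png');cv2.imwrite('pics/es.png',cv2.resize(a[190:310,250:410],None,fx=5,fy=5,interpolation=2))
a=cv2.imread('pics/end_top.png');cv2.imwrite('pics/et.png',cv2.resize(a[120:270,180:380],None,fx=4,fy=4,interpolation=2))"
```

```text
above 54.7 [ 462.5 -176.7   30.4] [-0.3  0.2 -1.9] 50.5
23 55.2 [ 462.2 -176.4   22.8] [-0.3 -0.4 -0.9] 50.1
21 55.4 [ 462.3 -176.4   20.9] [ 0.9  0.6 -0.3] 50.0
20 55.7 [ 462.3 -176.5   20. ] [ 0.7 -0.1 -1.2] 50.1
19 55.9 [ 462.3 -176.5   18.9] [ 0.2 -0.3 -0.1] 50.3
18 56.2 [ 462.4 -176.5   18.3] [-2.9 -0.1  7.2] 50.2
contact
 57.9 [ 462.1 -176.2  199.3] [0.3 0.9 0. ] 84.8
(np.float64(74.78235309049425), np.float64(461.8), np.float64(-177.25))
shaker frame x,y -0.5879948411879257 102.31987471682487
 59.5 [462.   19.9 330. ] [0.7 0.  0. ] 84.9
```

View pics/w_end.png

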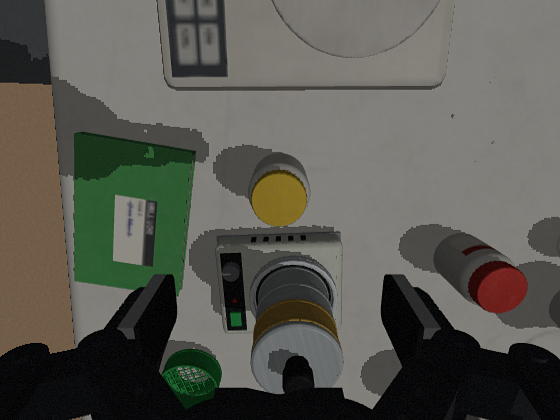

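View pics/es.png

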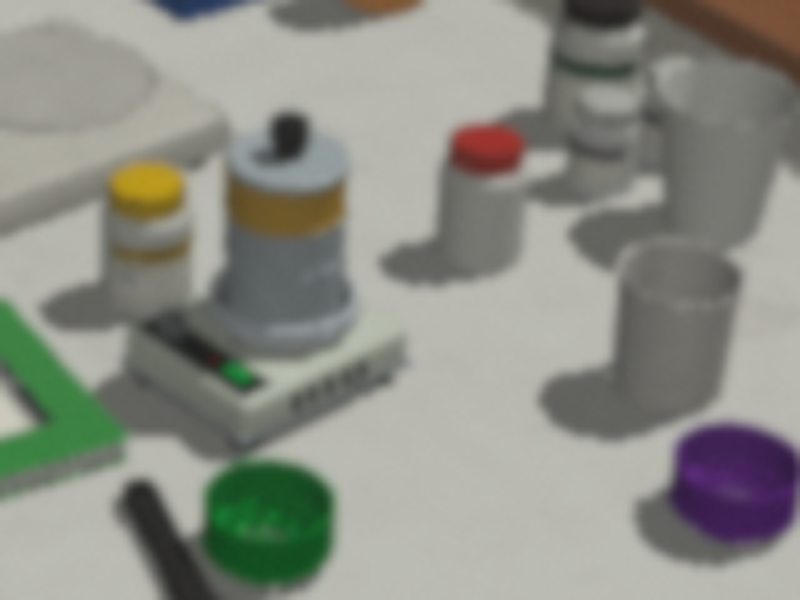

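View pics/et.png

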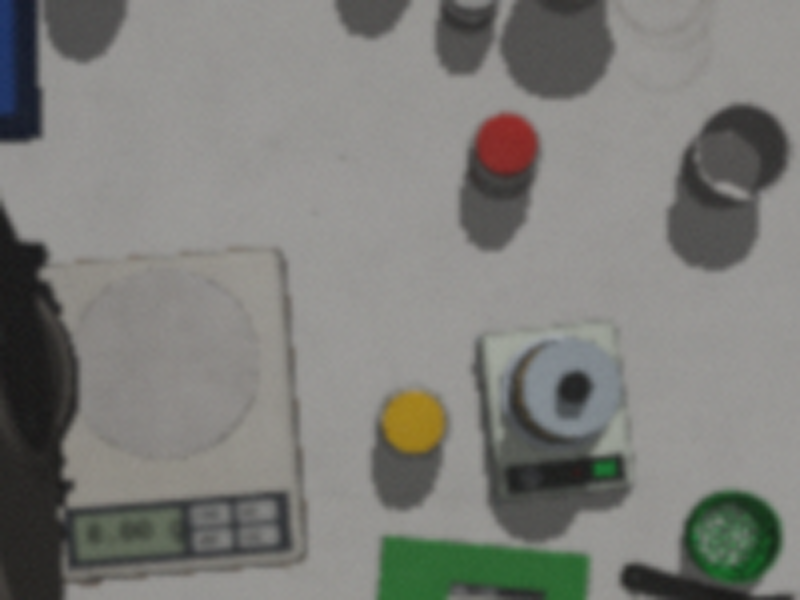

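The final pictures show the nest straight and home. The yellow jar is upright in the gap, and the red jar and beaker are where they started. I'm handing the job in.

```bash
python3 - <<'E'
from h import *
r.job_done(); say()
E
```

```text
the job is handed in; nothing more can be done
the job is handed in; nothing more can be done
```

The sieve nest is built on the shaker's seat in the order pan, fine sieve, coarse sieve, cover. The yellow jar stands upright between the shaker and the scale. I handed in at about 60 s on the robot's clock; the interface gives no verdict.

- **Seating:** each part met the one below within about 1 mm of the height expected from the given sizes. Contact forces while lowering stayed under 20 N.
- **Alignment:** in the wrist pictures, the centres of the pan, fine sieve, coarse sieve and cover agree to within about 2 mm. The last scene and top views show the nest straight.
- **Yellow jar:** its centre measures 102 mm to the scale side of the shaker's centre line and less than 1 mm from mid-side.
- **Red jar and beaker:** they look untouched, and the gripper was clear of everything at the end.

**Checks that disagreed:** the top camera's first estimates differed from the wrist camera's by 4–7 mm, so I worked from the wrist camera. One outline fit of the cover's disc locked onto its shadow, so I discarded it and used the knob instead.

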